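# Clear and open the spring clamp

### The job

The orange wax cake lies in the way of the jaw of the wooden panel clamp: first lift it out gently, for the wax is soft (grip it with no more than about 30 N and do not let the jaw run into it), and leave it lying in the white dish. Then take the jaw by its dark wooden grip and pull it out against its spring until its pointer lines up with the red index, and finish while still holding it there, ready for the next panel. Leave the red index as it is set and do not disturb the jar, the tape roll and the orange brush.

Things in the scene. Friction and masses are not known exactly. Their poses are not given: they have to be found in the camera images.
- clamp_base: panel clamp fixed to the bench: wooden board 300 (x) x 190 (y) x 18 mm, origin at the centre of its underside; its x axis points away from the robot to the fence, a 26 mm high wooden bar across the far end of the board. The metal jaw slides along the board parallel to this x axis. A 4 mm high scale rail runs along the board's +y edge.
- jaw (a joint): how far the jaw is pulled out, in m: 0 = home (closed, near the fence), grows as the jaw moves along the clamp's -x axis (toward the robot), stop at 0.105. A spring pulls it home with about 4 N at 0 and 11 N at 0.1; let go, it runs back home.
- jaw_grip (a point): middle of the jaw's grip, a dark wooden upright fin 12 mm thick along the clamp's x, 50 mm wide along its y, standing 37 mm above the jaw's flat metal top; the fin's middle is 61 mm above the bench, its top 78 mm, the jaw's metal top 41 mm. The metal jaw block is 45 mm (x) by 124 mm (y), centred under the fin; its axes are those of the clamp.
- jaw_pointer (a point): tip of the jaw's pointer (thin black arm with a white line at the jaw's +y end, moves with the jaw), 31 mm above the bench; its axes are those of the clamp.
- index_mark (a point): top middle of the red index, a small red rider (10 x 18 x 10 mm, white line on top) on the scale rail, set somewhere 60 to 88 mm from the jaw's home; axes of the clamp. The jaw is at the mark when pointer and index have the same x along the clamp's x axis. It is held only by friction: do not shift it.
- wax_cake: round orange cake of wax, an upright disc 38 mm across and 26 mm high with a shallow hollow in its top, 35 g, origin at the centre of its underside; stands on the clamp's board (18 mm above the bench) on the robot's side of the jaw, in its path, at least 25 mm clear of the jaw.
- dish: shallow white round ceramic dish on the bench, 130 mm across the rim, 22 mm high, hollow, flat floor about 50 mm across and 5 mm thick with walls sloping up to the rim, 450 g; origin at the centre of its underside.
- jar: bystander: grey lidded jar with a red band, 78 mm across, 107 mm high; origin at the centre of its underside.
- tape_roll: bystander: cream roll of tape lying flat, 93 mm across, 24 mm high; origin at the centre of its underside.
- brush_orange: bystander: orange-handled brush lying on the bench, about 200 mm long; origin at the centre of its underside.
Not all that is in view belongs to the job. What is meant by the wax_cake is not purple, and is the smaller of those in its own colour.

How it is judged:
On the way, in this order (a step that is already met when the one before it is completed fails the run):
1. the wax cake lies in the dish, let go, the jaw still home (horizontal distance between wax_cake and dish below 0.055 m and height (world z) of wax_cake below 0.04 m and contact force between wax_cake and dish above 0.05 N and contact force between the fingers and wax_cake below 0.05 N and value of joint jaw below 0.01 m), for 0.3 s.
2. the jaw is pulled out to the red index (x of jaw_pointer in the frame of index_mark between -0.006 and 0.006 m), for 0.2 s.
At the end, for the whole second after the job is handed in: The fingers hold the jaw still against its spring with its pointer within 6 mm of the red index along the slide, and the wax cake rests in the dish (all of step 2 and velocity of joint jaw between -0.01 and 0.01 m/s and contact force between the fingers and jaw above 2 N and horizontal distance between wax_cake and dish below 0.055 m and height (world z) of wax_cake below 0.04 m and contact force between wax_cake and dish above 0.05 N and linear speed of wax_cake below 0.02 m/s); the arm keeps its last pose, push and grip.
It fails at once if the wax cake is squeezed too hard (over 80 N, both fingers' forces added) (contact force between the fingers and wax_cake above 80 N).
It fails at once if the jaw runs into the wax cake (contact force between jaw and wax_cake above 0.5 N).
It fails at once if the red index is shifted by more than 4 mm (distance of index_mark from where it was at the start of the episode above 0.004 m).
It fails at once if the jar is disturbed (moved over 20 mm or tipped) (distance of jar from where it was at the start of the episode above 0.02 m or angle between jar's own z axis and vertical above 0.3 rad).
It fails at once if the tape roll or the orange brush is disturbed (moved over 20 mm) (distance of any of tape_roll, brush_orange from where it was at the start of the episode above 0.02 m).
It also fails if it takes over 54 s, if anything falls off the work surface, if the arm or the gripper's body presses on something with over 40 N, if the wrist force passes 120 N, or if a joint passes its speed limit or range.

### The arm

A 6-joint arm with a two-finger parallel gripper is mounted at the origin on a cart in front of the work surface, level with it; the furniture and walls round the work are solid. World frame = base frame: x ahead of the robot, y to its left, z up, the work surface at z = 0. Lengths are in m, angles in rad, forces in N, time in s.
With the tool pointing down it reaches from about 0.3 to 0.75 m from the base axis. Payload 8.5 kg.
Tool frame: the origin (TCP) lies at the very end of the fingers, on their centre line; the grasp point (between the pads) lies 19 mm behind it (grip_depth is the distance from the TCP to the grasp point, in m); x points along the fingers, z is the direction in which the jaws open and shut, and the axes are right-handed (so a half turn about x gives the same grasp; the last joint's range is limited). The gripper opens to 85 mm and grips with 20 to 120 N. Pads are 22 mm wide; open, the fingers measure 114 mm over their backs; the gripper's body (76 mm by 85 mm) begins 54 mm behind the grasp point. The pads swing forward as they close: fully open they stand 13 mm farther back than shut.
Start: joints at [0.932, 0.381, 1.297, -0, 1.464, -0.215], TCP at [0.226, 0.501, 0.231] pointing down, gripper open.
Joint ranges: [-3.11, 3.11], [-0.89, 2.33], [0.22, 2.48], [-1.42, 4.56], [0.17, 2.85], [-2.88, 2.88]. Speed limits (rad/s): [2.39, 2.39, 3.14, 3.14, 3.14, 3.14].

### API

Orientations are given as [roll, pitch, yaw] about the fixed x, y, z axes, in that order (R = Rz(yaw) Ry(pitch) Rx(roll)).
In Python, from cell import sense, read_camera, hand_in, grip_depth gives the robot as it stands. The module is installed in compiled form; this text tells all that it offers.
- The arm moves only by the tool jog_arm, never from a script. Its argument "deltas" is a list of rows, each a list of 5 numbers: the shift along the tool's x, y, z in m, then the turn about the tool's x in degrees, then the opening, from 0 (shut) to 1 (fully open). A call has 1 to 8 rows; each row is the pose to reach, as a shift and turn from the pose commanded when the call began, along the tool's axes at that moment; what a row does not reach only later rows make up. A row lasts 1/10 s, in which the tool goes at most 50 mm and 8.59 degrees, less where a joint would pass 70% of its speed; a pose out of reach is approached as far as the arm can. A call with a gripper value outside its range is refused whole. The fingers move at their own pace and stop on an object; "force" is the grip in N (left out, the last holds). Time passes only in rows, so rows that repeat a pose let the fingers close. It gives the time, the measured TCP pose, the force and the opening at its end, in the units of the state.
- sense(): the state, without advancing time (a new reading comes with each control period).
- read_camera(name): name is "scene" or "top" or "wrist"; returns a dict with "image" (420x560x3 uint8, blue, green, red), "fx", "fy", "cx", "cy" (pixels), "k1" (the pictures are not rectified: a ray, as slopes to the right and down, at radius r is drawn at 1 + k1 r^2 times it, then the intrinsics apply), "cam_to_world" (4x4, takes a point from camera to world coordinates). Camera axes: x right, y up, looking along -z (the intrinsics and any distortion apply to the point x, -y, -z); pixel columns grow to the right and rows downward; lengths in m; the calibration is good to about 2 mm. A picture is of the moment at which its call begins. There is no depth.
- hand_in(): hands the job in, once; it reports no verdict.
The state is a dict: "time_s": time; "qpos": joint angles; "qvel": joint speeds; "effort": joint torques, N m; "eef_pos": TCP position; "tcp_rot": TCP orientation; "contact_force": force on the tool from outside, world axes, zero at the start; "wrist_torque": the same for the moment, N m; "width": opening from 0.0 (shut) to 1.0 (fully open).
Only numpy, scipy, OpenCV 4.12 (cv2) and the standard library are available. Lean on these libraries where they do the work, as an engineer would, in place of code of your own. Each camera call takes 0.05 s, during which the arm holds its last target. There are 200 camera calls.

## Working session

There is one attempt and no reset: what is moved stays moved. The work goes in short steps, Python scripts to look and compute and a tool call to move; the robot and the scene stay as the last step left them, time stands still between calls to the robot, and variables do not carry over. Pictures are saved under pics/ and viewed, about 8 in all and at most 12, crops included, and the job is handed in when it is done.

Besides the shell and the picture viewer there is one more tool, called after "Emit:" by a JSON object that holds its "fn" and its "kwargs". jog_arm: Moves the arm, as the interface text tells. Its arguments: {"type":"object","properties":{"deltas":{"type":"array","items":{"type":"array","items":{"type":"number"}}},"force":{"type":"number"}},"required":["deltas"]}

```bash
mkdir -p pics; cat > h.py <<'E'
import numpy as np, cv2, json
from cell import sense, read_camera, hand_in, grip_depth
from scipy.spatial.transform import Rotation as R
def snap(name,f):
    c=read_camera(name); cv2.imwrite(f'pics/{f}.png',c['image'])
    np.savez(f'pics/{f}.npz',**c); return c
def load(f): return np.load(f'pics/{f}.npz')
def ray(c,u,v):
    K=np.array([[c['fx'],0,c['cx']],[0,c['fy'],c['cy']],[0,0,1.]],float)
    p=cv2.undistortPoints(np.array([[[u,v]]],float),K,np.array([float(c['k1']),0,0,0]))[0,0]
    # note: k1 model same as OpenCV's
    T=c['cam_to_world']; return T[:3,3],T[:3,:3]@np.array([p[0],-p[1],-1])
def at(c,u,v,z):
    o,d=ray(c,u,v); return o+d*(z-o[2])/d[2]
def crop(f,x0,y0,w,h,s,out):
    cv2.imwrite(f'pics/{out}.png',cv2.resize(cv2.imread(f'pics/{f}.png')[y0:y0+h,x0:x0+w],None,fx=s,fy=s,interpolation=cv2.INTER_CUBIC))
E
python3 - <<'E'
from h import *
a=snap('top','top0');b=snap('scene','scene0')
cv2.imwrite('pics/both.png',cv2.resize(a['image'],(800,600)))
s=sense();print({k:np.round(v,3) for k,v in s.items()},grip_depth)
print(a['cam_to_world'].round(3),a['fx'],a['k1'],b['cam_to_world'].round(3))
E
```

```text
{'time_s': np.float64(0.1), 'qpos': array([ 0.932,  0.381,  1.298, -0.   ,  1.464, -0.215]), 'qvel': array([-0.001, -0.003, -0.003, -0.   ,  0.002,  0.001]), 'effort': array([ 5.0000e-03, -4.4923e+01, -2.3166e+01, -0.0000e+00,  4.0000e-03,
       -0.0000e+00]), 'eef_pos': array([0.226, 0.501, 0.231]), 'tcp_rot': array([ 2.943,  1.569, -2.193]), 'contact_force': array([-0.082, -0.214,  0.53 ]), 'wrist_torque': array([ 0.002,  0.023, -0.005]), 'width': np.float64(1.001)} 0.0187
[[ 0.004  0.988 -0.152  0.377]
 [-1.     0.009  0.029  0.123]
 [ 0.03   0.152  0.988  1.288]
 [ 0.     0.     0.     1.   ]] 518.6959026453497 -0.04114047976272486 [[ 0.264  0.779 -0.568 -0.113]
 [-0.965  0.209 -0.162 -0.073]
 [-0.007  0.591  0.807  1.024]
 [ 0.     0.     0.     1.   ]]
```

View pics/both.png

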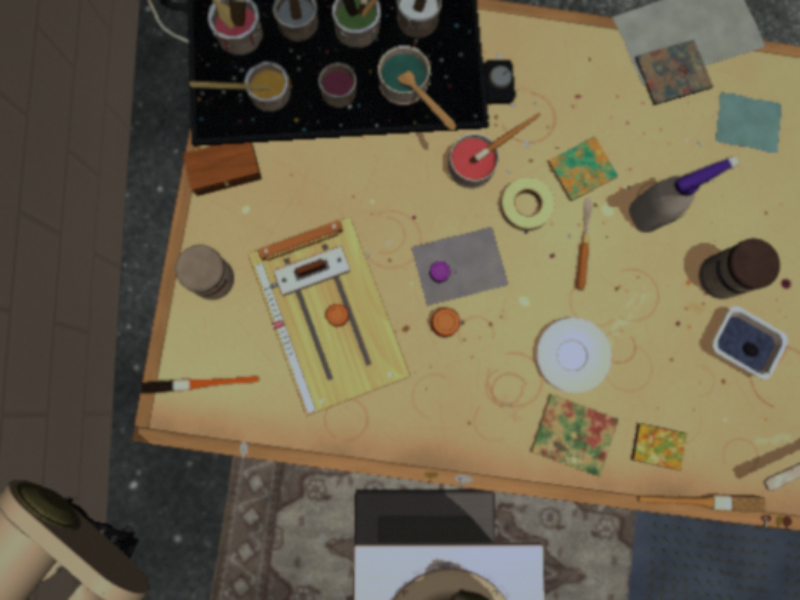

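View pics/scene0.png

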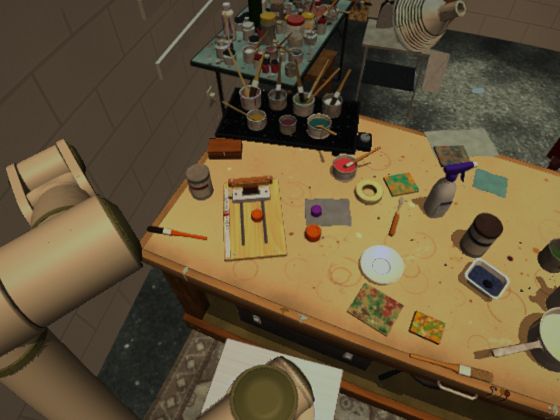

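Candidates in the top picture (800x600): an orange disc on the clamp board at (337,315), a larger orange disc on the bench at (445,321), and a purple disc at (440,271). I choose the first: it is orange, the smaller one, and stands on the board in the jaw's path. The dish is at (573,354). I'll check the choice in a close crop.

```bash
python3 - <<'E'
from h import *
crop('top0',170,148,160,120,5,'c1')
crop('scene0',215,170,120,90,6.6,'c2')
E
```

```text
(no output)
```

View pics/c1.png

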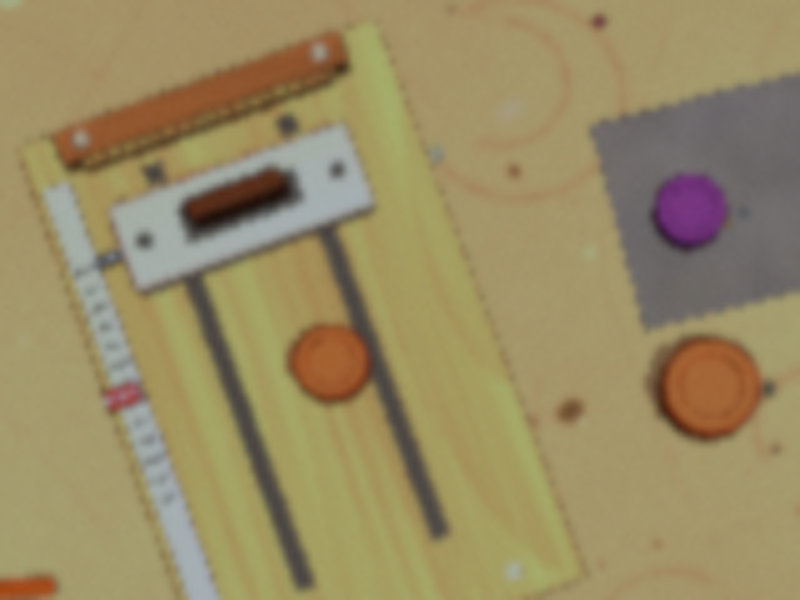

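View pics/c2.png

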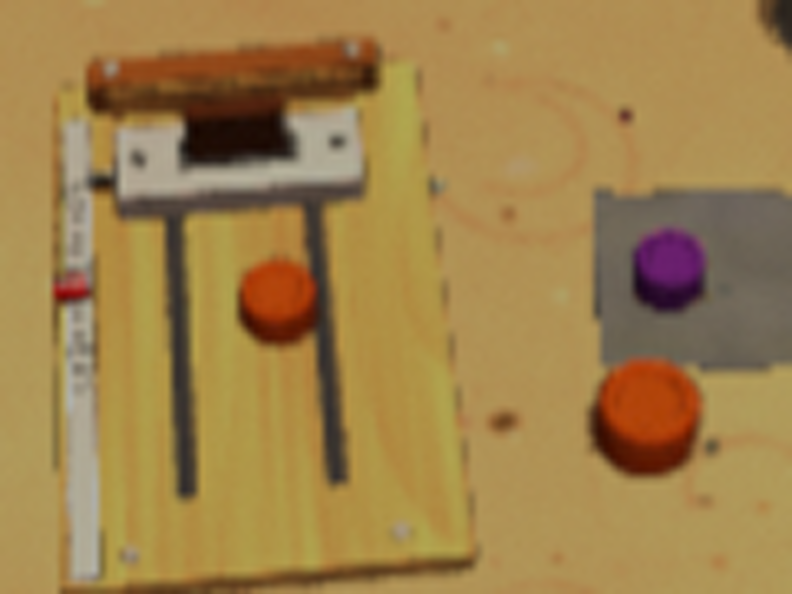

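```bash
cat > m.py <<'E'
from h import *
t=load('top0')
P=lambda u,v,z:at(t,170+(u+.5)/5-.5,148+(v+.5)/5-.5,z)
J=np.array([P(111,207,.041),P(345,123,.041),P(375,207,.041),P(142,291,.041)])
print('jaw',J.mean(0),np.linalg.norm(J[0]-J[1]),np.linalg.norm(J[1]-J[2]))
d=(J[0]-J[1]+J[3]-J[2]);y=d/np.linalg.norm(d)
B=[P(22,147,.018),P(375,22,.018),P(583,573,.018)]
xb=B[1]-B[2];print('board',np.linalg.norm(B[0]-B[1]),np.linalg.norm(xb),'yaw jaw',np.degrees(np.arctan2(-y[0],y[1])),'yaw board',np.degrees(np.arctan2(xb[1],xb[0])), np.degrees(np.arctan2(*(B[1]-B[0])[:2]))) 
yaw=np.arctan2(xb[1],xb[0]);X=np.array([np.cos(yaw),np.sin(yaw),0])
print('fin',P(237,197,.078)); print('wax',P(331,362,.044))
pt=P(100,261,.031);ix=P(123,397,.032);print('ptr',pt,'idx',ix,'gap',(pt-ix)@X)
print('jaw-wax along x',(J.mean(0)-P(331,362,.044))@X)
print('dish',at(t,401,247.8,.022))
s=load('scene0');Q=lambda u,v,z:at(s,215+(u+.5)/6.6-.5,170+(v+.5)/6.6-.5,z)
print('S wax',Q(279,290,.044),'S gap',(Q(98,181,.031)-Q(72,284,.032))@X,Q(72,284,.032),'dish',at(s,382,264,.022))
S=np.array([Q(116,130,.041),Q(358,110,.041),Q(365,185,.041),Q(121,208,.041)]);print('S jaw',S.mean(0))
for nm,c in (('big',P(708,385,.04)),('jar',at(t,141,188,.107)),('brush',at(t,150,266,.01)),('tape',at(t,369,142,.024))):print(nm,c)
E
python3 m.py
```

```text
jaw [0.61006347 0.23596889 0.041     ] 0.12104765529169653 0.04447503035632122
board 0.18659239731136662 0.2945980311222334 yaw jaw 20.757949070862754 yaw board 20.93822097735844 159.32390825204808
fin [0.60781557 0.2358303  0.078     ]
wax [0.5337695  0.19194923 0.044     ]
ptr [0.58427795 0.30642495 0.031     ] idx [0.51734183 0.29312941 0.032     ] gap 0.06726739505743239
jaw-wax along x 0.0869869060818773
dish [ 0.4707001  -0.21376901  0.022     ]
S wax [0.53312082 0.19088886 0.044     ] S gap 0.06299676506632924 [0.5182748  0.29261845 0.032     ] dish [ 0.46852958 -0.21591611  0.022     ]
S jaw [0.60720072 0.23475729 0.041     ]
big [0.52447988 0.00941497 0.04      ]
jar [0.59832581 0.40800013 0.107     ]
brush [0.42324891 0.40107202 0.01      ]
tape [ 0.73783559 -0.13990817  0.024     ]
```

```bash
cat >> h.py <<'E'
def go(p,yaw_deg):
    """deltas from measured pose to TCP p with the opening axis along yaw (mod 180)"""
    s=sense();M=R.from_euler('xyz',s['tcp_rot']).as_matrix()
    d=M.T@(np.array(p)-s['eef_pos'])
    z=M[:,2];cur=np.degrees(np.arctan2(z[1],z[0]))
    a=-(yaw_deg-cur)  # tool x points down
    a=(a+90)%180-90
    print('t',s['time_s'],'pos',s['eef_pos'].round(4),'zyaw',cur.round(2),'x',M[:,0].round(3),'d',d.round(4),'turn',round(a,2),'F',np.round(s['contact_force'],1),'w',round(float(s['width']),3),'q6',s['qpos'][5].round(2))
E
python3 - <<'E'
from h import *
go([.533,.1915,.2],110.9)
E
```

```text
t 0.1 pos [0.226  0.5011 0.2308] zyaw 65.72 x [-0.001 -0.001 -1.   ] d [ 0.0309 -0.4072 -0.156 ] turn -45.18 F [-0.1 -0.2  0.5] w 1.001 q6 -0.22
```

Emit:
{"fn": "jog_arm", "kwargs": {"deltas": [[0,-0.045,-0.017,-5,1],[0,-0.09,-0.034,-10,1],[0,-0.135,-0.051,-15,1],[0.005,-0.18,-0.069,-20,1],[0.01,-0.225,-0.086,-25,1],[0.015,-0.27,-0.103,-30,1],[0.02,-0.315,-0.12,-35,1],[0.025,-0.36,-0.137,-40,1]], "force": 20}}

```text
time_s: 0.9
eef_pos: [0.499, 0.2267, 0.2059]
tcp_rot: [1.342, 1.57, -3.093]
contact_force: [-0.9, 0.8, 1.2]
width: 1.001
```

```bash
python3 - <<'E'
from h import *
go([.533,.1915,.2],110.9)
E
```

```text
t 0.9 pos [0.499  0.2267 0.2059] zyaw 105.91 x [-0.001 -0.    -1.   ] d [ 0.0059 -0.023  -0.0432] turn -4.99 F [-0.9  0.8  1.2] w 1.001 q6 -1.64
```

Emit:
{"fn": "jog_arm", "kwargs": {"deltas": [[0.003,-0.012,-0.022,-2.5,1],[0.006,-0.023,-0.043,-5,1],[0.006,-0.023,-0.043,-5,1],[0.006,-0.023,-0.043,-5,1]]}}

```text
time_s: 1.3
eef_pos: [0.5315, 0.1932, 0.1999]
tcp_rot: [1.125, 1.57, 3.056]
contact_force: [0.6, 0.8, 0.7]
width: 0.996
```

```bash
python3 - <<'E'
from h import *
c=snap('wrist','w1');go([.533,.1915,.2],110.9)
T=c['cam_to_world'];print(T.round(3),c['fx'])
cv2.imwrite('pics/w1b.png',cv2.resize(c['image'],(800,600)))
E
```

```text
t 1.35 pos [0.5312 0.1937 0.2002] zyaw 110.69 x [-0.001  0.    -1.   ] d [ 0.0002 -0.0009 -0.0027] turn -0.21 F [-0.4 -0.6  0.4] w 0.999 q6 -1.79
[[-0.352 -0.897 -0.266  0.464]
 [ 0.936 -0.337 -0.101  0.168]
 [ 0.001 -0.284  0.959  0.341]
 [ 0.     0.     0.     1.   ]] 344.4000630085711
```

View pics/w1b.png

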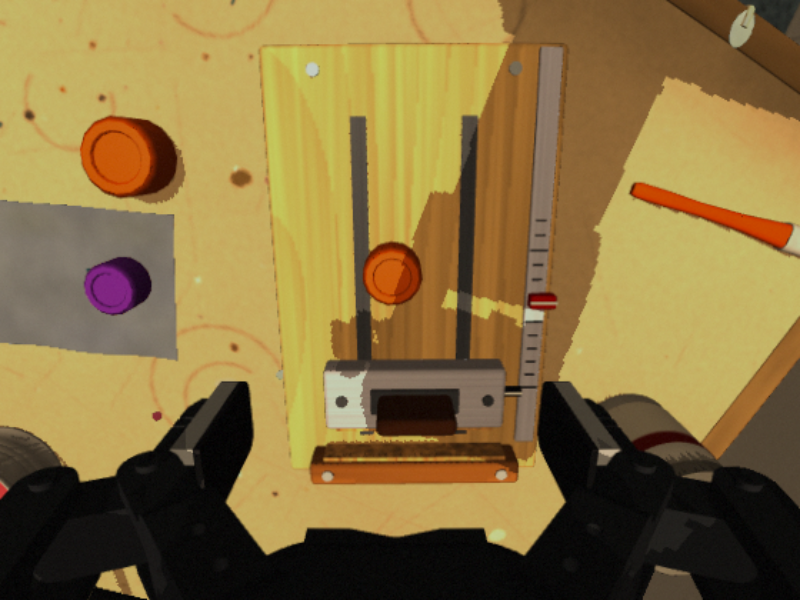

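The wrist view shows the small wax cake on the board with its top centre at (393,271) and the jaw home. The pointer's white line is at about (513,391) and the index's white line at (543,301).

```bash
python3 - <<'E'
from h import *
w=load('w1');W=lambda u,v,z:at(w,(u+.5)*.7-.5,(v+.5)*.7-.5,z)
b=[W(262,47,.018),W(564,45,.018)];d=b[1]-b[0];print('yaw',np.degrees(np.arctan2(-d[0],d[1])))
b=[W(322,361,.041),W(505,360,.041),W(510,426,.041),W(326,428,.041)];d=b[1]-b[0];print('yawjaw',np.degrees(np.arctan2(-d[0],d[1])),np.mean(b,0))
X=np.array([np.cos(np.radians(20.8)),np.sin(np.radians(20.8)),0])
wx=W(393,271,.044);p=W(513,391,.031);i=W(543,301,.032)
print(wx,p,i,'gap',(p-i)@X,'fin-ptr x',(np.mean(b,0)-p)@X)
go([*wx[:2],.03],110.9)
E
```

```text
yaw 21.07880594700727
yawjaw 20.91080759783039 [0.60591643 0.23695814 0.041     ]
[0.53025751 0.19207219 0.044     ] [0.58422209 0.30195589 0.031     ] [0.51704459 0.29274312 0.032     ] gap 0.06607077159331741 fin-ptr x -0.002800729639877273
t 1.35 pos [0.5312 0.1937 0.2002] zyaw 110.69 x [-0.001  0.    -1.   ] d [ 0.1702  0.0014 -0.0012] turn -0.21 F [-0.4 -0.6  0.4] w 0.999 q6 -1.79
```

Emit:
{"fn": "jog_arm", "kwargs": {"deltas": [[0.03,0.001,-0.001,0,1],[0.07,0.001,-0.001,0,1],[0.11,0.001,-0.001,0,1],[0.14,0.001,-0.001,0,1],[0.16,0.001,-0.001,0,1],[0.172,0.001,-0.001,0,1],[0.179,0.001,-0.001,0,1],[0.179,0.001,-0.001,0,1]], "force": 22}}

```text
time_s: 2.15
eef_pos: [0.531, 0.1924, 0.0213]
tcp_rot: [1.276, 1.571, -3.074]
contact_force: [0.0, 0.5, -0.3]
width: 0.999
```

Emit:
{"fn": "jog_arm", "kwargs": {"deltas": [[0,0,0,0,0.6],[0,0,0,0,0.5],[0,0,0,0,0.4],[0,0,0,0,0.3],[0,0,0,0,0.2],[0,0,0,0,0.2],[0,0,0,0,0.2],[0,0,0,0,0.2]], "force": 22}}

```text
time_s: 2.95
eef_pos: [0.5315, 0.192, 0.022]
tcp_rot: [-1.803, 1.57, 0.129]
contact_force: [-1.5, -0.7, 5.6]
width: 0.437
```

```bash
python3 - <<'E'
from h import *
go([.4697,-.2148,.2],90)
E
```

```text
t 2.95 pos [0.5315 0.192  0.022 ] zyaw 110.72 x [ 0.001  0.    -1.   ] d [-0.1781  0.2015 -0.3587] turn 20.72 F [-1.5 -0.7  5.6] w 0.437 q6 -1.8
```

Emit:
{"fn": "jog_arm", "kwargs": {"deltas": [[-0.008,0,0,0,0.2],[-0.025,0,0,0,0.2],[-0.05,0,0,0,0.2],[-0.08,0,0,0,0.2],[-0.1,0.01,-0.02,1,0.2],[-0.11,0.028,-0.05,3,0.2],[-0.11,0.044,-0.08,5,0.2],[-0.11,0.06,-0.11,7,0.2]]}}

```text
time_s: 3.75
eef_pos: [0.5137, 0.0667, 0.1321]
tcp_rot: [-1.947, 1.57, -0.138]
contact_force: [0.2, 0.8, -1.0]
width: 0.437
```

```bash
python3 - <<'E'
from h import *
go([.4697,-.2148,.13],90)
E
```

```text
t 3.75 pos [0.5137 0.0667 0.1321] zyaw 103.66 x [ 0.001 -0.    -1.   ] d [ 0.0021  0.1092 -0.2631] turn 13.66 F [ 0.2  0.8 -1. ] w 0.437 q6 -1.91
```

Emit:
{"fn": "jog_arm", "kwargs": {"deltas": [[0,0.015,-0.036,2,0.2],[0,0.03,-0.072,4,0.2],[0,0.045,-0.108,6,0.2],[0,0.06,-0.144,8,0.2],[0,0.075,-0.18,10,0.2],[0,0.09,-0.216,12,0.2],[0,0.103,-0.247,13,0.2],[0,0.109,-0.263,14,0.2]]}}

```text
time_s: 4.55
eef_pos: [0.4699, -0.2159, 0.1317]
tcp_rot: [-2.618, 1.57, -1.055]
contact_force: [-0.3, 0.4, 0.2]
width: 0.436
```

Emit:
{"fn": "jog_arm", "kwargs": {"deltas": [[0,0,0,0,0.2],[0,0,0,0,0.2]]}}

```text
time_s: 4.75
eef_pos: [0.4705, -0.2128, 0.1314]
tcp_rot: [0.34, 1.57, 1.906]
contact_force: [-0.1, 0.6, 0.1]
width: 0.435
```

```bash
python3 - <<'E'
from h import *
go([.4697,-.2148,.01],90)
a=snap('top','top1');b=snap('scene','scene1');c=snap('wrist','w2')
f=lambda im,x,y,w,h:cv2.resize(im[y:y+h,x:x+w],(400,300))
cv2.imwrite('pics/m1.png',np.vstack([np.hstack([f(a['image'],340,180,160,120),f(b['image'],300,190,160,120)]),np.hstack([f(c['image'],0,0,560,420),f(b['image'],190,150,160,120)])]))
E
```

```text
t 4.75 pos [ 0.4705 -0.2128  0.1314] zyaw 89.73 x [-0.     0.001 -1.   ] d [ 0.1214  0.0007 -0.0021] turn -0.27 F [-0.1  0.6  0.1] w 0.435 q6 -2.22
```

View pics/m1.png

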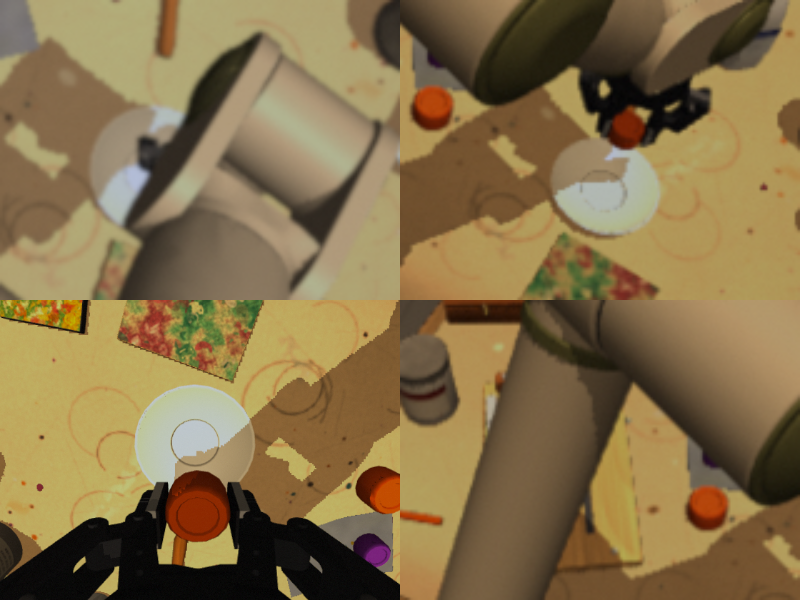

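```bash
python3 - <<'E'
from h import *
w=load('w2')
p=at(w,273,199,.005);q=at(w,273,191,.022);print(p,q)
go([*p[:2],.012],90)
E
```

```text
[ 0.46965983 -0.21411866  0.005     ] [ 0.45893549 -0.21389023  0.022     ]
t 4.9 pos [ 0.4706 -0.2122  0.1314] zyaw 89.82 x [-0.  0. -1.] d [ 0.1194  0.001  -0.0019] turn -0.18 F [-1.   0.5  0.2] w 0.436 q6 -2.22
```

Emit:
{"fn": "jog_arm", "kwargs": {"deltas": [[0.03,0.001,-0.001,0,0.2],[0.06,0.001,-0.001,0,0.2],[0.085,0.001,-0.001,0,0.2],[0.1,0.001,-0.001,0,0.2],[0.11,0.001,-0.001,0,0.2],[0.114,0.001,-0.001,0,0.2],[0.117,0.001,-0.001,0,0.2],[0.119,0.001,-0.001,0,0.2]]}}

```text
time_s: 5.7
eef_pos: [0.4698, -0.2145, 0.0128]
tcp_rot: [-2.208, 1.57, -0.642]
contact_force: [-0.5, 0.7, -0.8]
width: 0.437
```

Emit:
{"fn": "jog_arm", "kwargs": {"deltas": [[0,0,0,0,0.2],[0,0,0,0,0.45],[0,0,0,0,0.5],[0,0,0,0,0.6],[0,0,0,0,0.6],[0,0,0,0,0.6]]}}

```text
time_s: 6.3
eef_pos: [0.4695, -0.2145, 0.0124]
tcp_rot: [-2.223, 1.571, -0.658]
contact_force: [-0.2, 0.1, -0.1]
width: 0.598
```

Released. Next I lift straight up and check.

Emit:
{"fn": "jog_arm", "kwargs": {"deltas": [[-0.01,0,0,0,0.6],[-0.03,0,0,0,0.6],[-0.06,0,0,0,0.6],[-0.1,0,0,0,0.6],[-0.14,0,0,0,0.6],[-0.16,0,0,0,0.6],[-0.16,0,0,0,0.6]]}}

```text
time_s: 7.0
eef_pos: [0.4703, -0.2151, 0.1759]
tcp_rot: [-2.22, 1.564, -0.654]
contact_force: [-0.4, 0.4, -0.7]
width: 0.602
```

```bash
python3 - <<'E'
from h import *
c=snap('wrist','w3')
cv2.imwrite('pics/w3b.png',cv2.resize(c['image'],(560,420)))
# grip target above fin
go([.607,.2365,.17],20.9)
E
```

```text
t 7.05 pos [ 0.4697 -0.2146  0.1738] zyaw 89.72 x [ 0.002 -0.002 -1.   ] d [ 0.0033 -0.1351  0.4518] turn 68.82 F [ 0.7 -0.2  0.4] w 0.599 q6 -2.22
```

View pics/w3b.png

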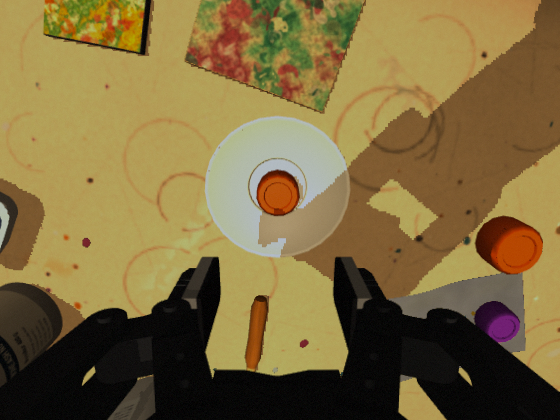

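The wrist view shows the wax cake lying upright in the dish at (278,192), within the floor ring. Next I go to a point above the fin.

Emit:
{"fn": "jog_arm", "kwargs": {"deltas": [[0,-0.012,0.04,6,0.6],[0,-0.024,0.08,12,0.6],[0,-0.036,0.12,18,0.6],[0,-0.048,0.16,24,0.6],[0,-0.06,0.2,30,0.6],[0,-0.072,0.24,36,0.6],[0,-0.084,0.28,42,0.6],[0,-0.096,0.32,48,0.6]]}}

```text
time_s: 7.85
eef_pos: [0.5666, 0.1068, 0.1709]
tcp_rot: [2.419, 1.568, -3.141]
contact_force: [-0.4, -1.4, 1.3]
width: 0.6
```

```bash
python3 - <<'E'
from h import *
go([.607,.2365,.16],20.9)
E
```

```text
t 7.85 pos [0.5666 0.1068 0.1709] zyaw 41.47 x [-0.003 -0.    -1.   ] d [0.0108 0.0705 0.1162] turn 20.57 F [-0.4 -1.4  1.3] w 0.6 q6 -0.74
```

Emit:
{"fn": "jog_arm", "kwargs": {"deltas": [[0.003,0.021,0.035,6,0.6],[0.006,0.042,0.07,12,0.6],[0.01,0.06,0.1,18,0.6],[0.011,0.07,0.116,20.5,0.6],[0.011,0.07,0.116,20.5,0.6],[0.011,0.07,0.116,20.5,0.6]]}}

```text
time_s: 8.45
eef_pos: [0.6065, 0.2341, 0.1601]
tcp_rot: [3.084, 1.568, -2.828]
contact_force: [-0.1, 0.3, -0.1]
width: 0.602
```

```bash
python3 - <<'E'
from h import *
c=snap('wrist','w4')
cv2.imwrite('pics/w4b.png',cv2.resize(c['image'],(800,600)))
go([.607,.2365,.16],20.9)
E
```

```text
t 8.5 pos [0.6066 0.2336 0.1606] zyaw 21.25 x [-0.002 -0.001 -1.   ] d [0.0006 0.0025 0.0014] turn 0.35 F [-0.2 -0.4  0.4] w 0.594 q6 -0.18
```

View pics/w4b.png

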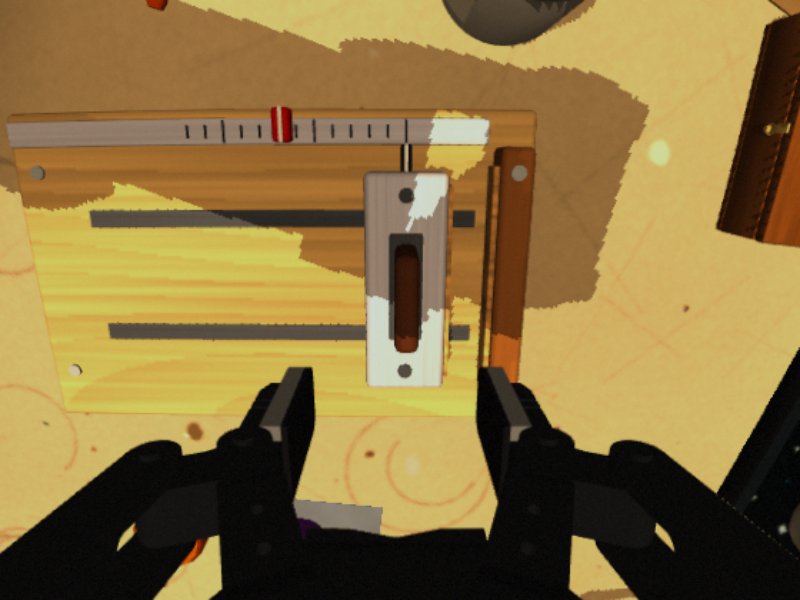

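The view from above shows the fin top centred near (407,299), the pointer's white line at (406,158), and the index's white line at (283,122) in the 800x600 image.

```bash
python3 - <<'E'
from h import *
w=load('w4');W=lambda u,v,z:at(w,(u+.5)*.7-.5,(v+.5)*.7-.5,z)
X=np.array([np.cos(np.radians(20.9)),np.sin(np.radians(20.9)),0])
p=W(406,158,.031);i=W(283,122,.032);f=W(407,299,.078)
b=np.array([W(365,173,.041),W(449,173,.041),W(442,386,.041),W(367,386,.041)])
d=b[0]-b[3]+b[1]-b[2];print('yaw',np.degrees(np.arctan2(-d[0],d[1])),'jaw',b.mean(0),'fin',f)
print(p,i,'gap',(p-i)@X, 'ptr-jaw',(p-b.mean(0))@X, 'fence gap',(W(488,380,.044)-f)@X)
go([*((f+b.mean(0))/2)[:2],.05],20.9)
E
```

```text
yaw 20.971420843644093 jaw [0.61103738 0.23893839 0.041     ] fin [0.60962829 0.24239594 0.078     ]
[0.58641088 0.30203336 0.031     ] [0.5199613  0.29589095 0.032     ] gap 0.06426872624465937 ptr-jaw -0.0004978127516407653 fence gap 0.04812218168393179
t 8.5 pos [0.6066 0.2336 0.1606] zyaw 21.25 x [-0.002 -0.001 -1.   ] d [0.1106 0.0052 0.0062] turn 0.35 F [-0.2 -0.4  0.4] w 0.594 q6 -0.18
```

Emit:
{"fn": "jog_arm", "kwargs": {"deltas": [[0.03,0.003,0.003,0,0.6],[0.06,0.004,0.005,0,0.6],[0.08,0.004,0.005,0,0.6],[0.095,0.004,0.005,0,0.6],[0.105,0.004,0.005,0,0.6],[0.112,0.004,0.005,0,0.6],[0.112,0.004,0.005,0,0.6]]}}

```text
time_s: 9.2
eef_pos: [0.6101, 0.2394, 0.0489]
tcp_rot: [3.036, 1.57, -2.877]
contact_force: [-0.2, -1.2, -0.4]
width: 0.599
```

Emit:
{"fn": "jog_arm", "kwargs": {"deltas": [[0,0,0,0,0.4],[0,0,0,0,0.2],[0,0,0,0,0],[0,0,0,0,0],[0,0,0,0,0],[0,0,0,0,0],[0,0,0,0,0]], "force": 70}}

```text
time_s: 9.9
eef_pos: [0.6099, 0.2399, 0.0503]
tcp_rot: [-2.418, 1.57, -2.047]
contact_force: [-4.4, -2.4, 6.4]
width: 0.127
```

```bash
python3 - <<'E'
from h import *
go([.6095,.239,.048],20.9)
E
```

```text
t 9.9 pos [0.6099 0.2399 0.0503] zyaw 21.22 x [-0. -0. -1.] d [ 0.0023 -0.0006 -0.0007] turn 0.32 F [-4.4 -2.4  6.4] w 0.127 q6 -0.18
```

Emit:
{"fn": "jog_arm", "kwargs": {"deltas": [[0,0,-0.004,0,0],[0,0,-0.011,0,0],[0,0,-0.02,0,0],[0,0,-0.029,0,0],[0,0,-0.038,0,0],[0,0,-0.046,0,0],[0,0,-0.052,0,0],[0,0,-0.055,0,0]]}}

```text
time_s: 10.7
eef_pos: [0.5604, 0.2207, 0.0503]
tcp_rot: [-0.042, 1.565, 0.328]
contact_force: [7.6, 5.2, -0.5]
width: 0.125
```

```bash
python3 - <<'E'
from h import *
c=snap('wrist','w5')
cv2.imwrite('pics/w5b.png',cv2.resize(c['image'],(800,600)))
go([.6095,.239,.048],20.9)
E
```

```text
t 10.75 pos [0.5602 0.2206 0.0503] zyaw 21.21 x [ 0.005  0.002 -1.   ] d [ 0.0025 -0.0007  0.0526] turn 0.31 F [ 6.3  4.  -0.6] w 0.126 q6 -0.19
```

View pics/w5b.png

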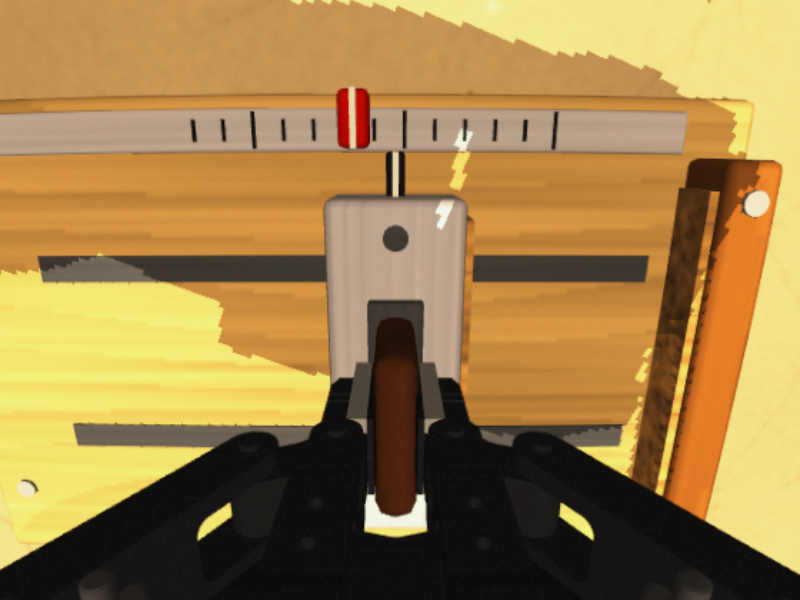

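The jaw is held and pulled out. The pointer line is at (396,172) and the index line at (353,118).

```bash
python3 - <<'E'
from h import *
w=load('w5');W=lambda u,v,z:at(w,(u+.5)*.7-.5,(v+.5)*.7-.5,z)
X=np.array([np.cos(np.radians(20.9)),np.sin(np.radians(20.9)),0])
p=W(396,160,.031);i=W(353,118,.032);print(p,i,(p-i)@X,(W(396,185,.031)-i)@X)
E
```

```text
[0.53558701 0.2872969  0.031     ] [0.51873973 0.29422607 0.032     ] 0.013266903679167571 0.013308583173132792
```

Emit:
{"fn": "jog_arm", "kwargs": {"deltas": [[0,0,-0.002,0,0],[0,0,-0.005,0,0],[0,0,-0.009,0,0],[0,0,-0.012,0,0],[0,0,-0.0135,0,0],[0,0,-0.0135,0,0],[0,0,-0.0135,0,0],[0,0,-0.0135,0,0]]}}

```text
time_s: 11.55
eef_pos: [0.5483, 0.216, 0.0503]
tcp_rot: [-0.037, 1.565, 0.333]
contact_force: [7.2, 4.1, 0.3]
width: 0.131
```

```bash
python3 - <<'E'
from h import *
c=snap('wrist','w6');b=snap('scene','scene2')
go([.6095,.239,.048],20.9)
im=cv2.resize(c['image'][40:240,120:420],(750,500)); im[380:500,0:160]=cv2.resize(b['image'][240:300,345:425],(160,120))
cv2.imwrite('pics/w6b.png',im)
E
```

```text
t 11.65 pos [0.5483 0.216  0.0503] zyaw 21.21 x [ 0.006  0.002 -1.   ] d [ 0.0027 -0.0007  0.0653] turn 0.31 F [7.4 4.2 0.5] w 0.127 q6 -0.2
```

View pics/w6b.png

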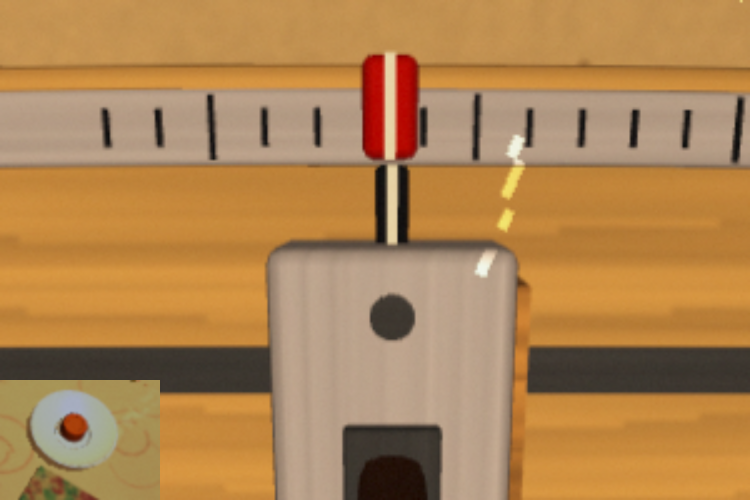

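The pointer line (391,205) meets the index line (390,105) to within half a millimetre, and the inset shows the wax still in the dish. I'll hold a little longer, check that it is steady, and hand in.

Emit:
{"fn": "jog_arm", "kwargs": {"deltas": [[0,0,0,0,0],[0,0,0,0,0],[0,0,0,0,0],[0,0,0,0,0]]}}

```text
time_s: 12.05
eef_pos: [0.5483, 0.216, 0.0503]
tcp_rot: [-0.031, 1.565, 0.339]
contact_force: [7.6, 4.3, 0.3]
width: 0.129
```

```bash
python3 - <<'E'
from h import *
go([.5483,.216,.0503],21.2)
hand_in()
E
```

```text
t 12.05 pos [0.5483 0.216  0.0503] zyaw 21.21 x [ 0.006  0.002 -1.   ] d [-0. -0. -0.] turn 0.01 F [7.6 4.3 0.3] w 0.129 q6 -0.2
the job is handed in; nothing more can be done
```

I moved the wax cake into the white dish, pulled the jaw out about 65 mm to the red index, and handed the job in still holding it at 12.05 s. `hand_in()` gives no verdict, so the result rests on my own checks.

- **Wax cake:** I gripped it with 22 N while the jaw was still home and let it go in the middle of the dish. Camera pictures after the release and at the end showed it lying there.
- **Jaw:** I gripped the dark fin with 70 N. In the last wrist picture the pointer and index white lines met to within about 0.5 mm, against the 6 mm allowed. The tool was not moving and read about 9 N of spring pull.
- **Index, jar, tape roll and brush:** I did not touch them. The index stayed where I had measured it, to within camera error, up to the last measurement. I did not take a final picture of the other three.
- **Disagreement:** before the pull, the four camera estimates of pointer-to-index distance ranged from 63 to 67 mm. I settled it by pulling 55 mm, measuring the remaining 13.3 mm up close, and then pulling the rest.

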